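Complete the sanding-drum carrier and hold it up

ROBOT

A 6-joint arm with a two-finger parallel gripper is mounted at the origin on the work surface. World frame = base frame: x ahead of the robot, y to its left, z up, the work surface at z = 0. Lengths are in mm, angles in degrees, forces in N, time in s.
With the tool pointing down it reaches from about 325 to 850 mm from the base axis. Payload 15.5 kg.
Tool frame: the origin (TCP) lies at the very end of the fingers, on their centre line; the grasp point (between the pads) lies 19 mm behind it; z points along the fingers, y is the line along which they close (so a half turn about z gives the same grasp; the last joint's range is limited). The gripper opens to 91 mm and grips with 3 to 60 N. Pads are 32 mm wide; open, the fingers measure 118 mm over their backs; the gripper's body (76 mm by 178 mm) begins 60 mm behind the grasp point.
Start: joints at [-73.654, 28.281, 77.091, -0, 74.628, -5.472], TCP at [232.291, -580.23, 213.915] pointing down, gripper open.
Joint ranges: [-166.48, 166.48], [-47.26, 123.95], [12.59, 153.08], [-70.14, 250.14], [6.76, 159.57], [-176.63, 176.63]. Speed limits (degrees/s): [108.29, 108.29, 147.25, 172.46, 172.46, 172.46].

INTERFACE

Orientations are given as a 3x3 rotation matrix whose columns are the frame's x, y, z axes.
In Python, from plant import robot, imaging gives the robot as it stands.
- The arm moves only by the tool move_arm, never from a script. Its argument "moves" is one flat list of numbers, 7 for each row, row after row: the shift along the world's x, y, z in mm, then the turn, a rotation vector about the world's x, y, z in rad, then the opening in per cent of the stroke, from 0 (shut) to 100 (fully open). A call has 1 to 5 rows; each row is the pose to reach, as a shift and turn from the pose commanded when the call began; what a row does not reach only later rows make up. A row lasts 1/8 s, in which the tool goes at most 62.5 mm and 10.7 degrees, less where a joint would pass 70% of its speed; a pose out of reach is approached as far as the arm can. A call with a gripper value outside its range is refused whole. The fingers move at their own pace and stop on an object; "squeeze" is the grip in N (left out, the last holds). Time passes only in rows, so rows that repeat a pose let the fingers close. It gives the time, the measured TCP pose, the force, the opening and the grip force at its end, in the units of the state.
- robot.observe(): the state, without advancing time (a new reading comes with each control period).
- imaging.read_camera(name): name is "side" or "top"; returns a dict with "color" (384x512x3 uint8, red, green, blue), "fx", "fy", "cx", "cy" (pixels), "extrinsics" (4x4, takes a point from world to camera coordinates). Camera axes: x right, y up, looking along -z (the intrinsics and any distortion apply to the point x, -y, -z); pixel columns grow to the right and rows downward; lengths in mm; the calibration is good to about 2 mm. A picture is of the moment at which its call begins. There is no depth.
- robot.hand_in(): hands the job in; it is judged then, once.
The state is a dict: "clock": time; "q": joint angles; "joint_vel": joint speeds; "tau": joint torques, N m; "tcp_pos": TCP position; "eef_rot": TCP orientation; "force": force on the tool from outside, world axes, zero at the start; "ft_torque": the same for the moment, N m; "grip_width": finger opening in mm; "grip_force": force on a finger pad.
Only numpy, scipy, OpenCV 4.12 (cv2) and the standard library are available. Lean on these libraries where they do the work, as an engineer would, in place of code of your own. Each camera call takes 0.05 s, during which the arm holds its last target. There are 200 camera calls.

TASK

Slide the loose wide sanding drum over the empty post of the wooden carrier, right down onto its board, and let go of it while the carrier stands on the bench. Then take the carrier by its grip bar, lift it level with both drums at least a hand's breadth (10 cm) clear of the bench, and finish there still holding it steady and level in the air. Don't tip the carrier on the way, and leave the other things on the bench where they are.

Things in the scene. Friction and masses are not known exactly. Their poses are not given: they have to be found in the camera images.
- drum_center (a point): The loose sanding drum to be loaded: brown, a plain upright ring 46 mm across and 45 mm tall with a 22 mm bore through it, 70 to 115 g, standing on the bench. Point: its centre, 22.5 mm above its underside.
- caddy: The loose wooden carrier: a board 290 x 90 x 18 mm lying on the bench, with two upright dowel posts (18 mm thick, 60 mm tall above the board, tapered over the top 8 mm) 110 mm either side of its middle, and a grip bar over the middle. 0.33 to 0.55 kg without drums; with two drums it balances about at its middle (at most some 6 mm off). Origin: centre of the board's underside. x along the board towards the EMPTY post, y across it, z up. It may point any way.
- handle (a point): Centre of the carrier's grip bar, 105 mm above the board's underside. The bar is flat-sided wood, 90 mm long along the carrier's x, 20 mm thick across (y), 24 mm tall; its top is 117 mm above the board's underside. Uprights 12 mm thick carry it 39 mm either side of the middle; 66 mm is open between them under the bar. Axes as the carrier's.
- empty_post_top (a point): Centre of the top of the empty post, 78 mm above the board's underside (60 mm above the board). Axes as the carrier's.
- empty_seat (a point): Where the loose drum's centre comes to lie when it is fully down on the empty post: on the post's axis, 40.5 mm above the board's underside.
- mate_center (a point): Centre of the other, equal drum (46 mm across, 45 mm tall), which already stands on the other post and stays there.
- full_seat (a point): Where the other drum's centre lies when it is fully down on its post: 40.5 mm above the board's underside.
- table: The wooden workbench, its top at height 0.
- thin_drum_center (a point): BYSTANDER: a slimmer, taller sanding drum (25 mm across, 60 mm tall, bore only 11 mm, so it cannot go on a post), standing on the bench about 105 mm from the loose drum. Point: its centre, 30 mm above the bench.
- tape_measure: BYSTANDER: yellow tape measure, 68 x 36 x 60 mm tall, about 120 mm to one side of the carrier's long middle line. Origin: centre of its underside.
- offcut: BYSTANDER: pale wooden offcut, 85 x 40 x 22 mm, about 120 mm to the other side of the carrier. Origin: centre of its underside.
- glue: BYSTANDER: white glue bottle, 60 mm across, 160 mm tall, in the bench's far part, just left of the middle. Origin: centre of its underside.
- tape_roll: BYSTANDER: roll of paper tape lying flat, 100 mm across, 24 mm tall, in the middle of the bench's far part. Origin: centre of its underside.
- hammer: BYSTANDER: hammer lying on the left of the bench.
- screwdriver: BYSTANDER: screwdriver lying on the right of the bench.
Things that resemble listed ones, but are neither listed nor needed, are in the scene too. What is shaped like the part that bears drum_center but orange or purple is not meant.

How it is judged (in metres and radians):
On the way, in this order (a step that is already met when the one before it is completed fails the run):
1. the loose drum is fully down on the empty post and let go, with the carrier standing on the bench (distance between drum_center and empty_seat below 0.007 m and distance between mate_center and full_seat below 0.007 m and height (world z) of caddy below 0.006 m and angle between handle's own z axis and vertical below 0.05 rad and contact force between drum and the fingers below 0.05 N), for 0.2 s.
2. the carrier is lifted level by the fingers, clear of the bench, with both drums on it (distance between drum_center and empty_seat below 0.007 m and distance between mate_center and full_seat below 0.007 m and height (world z) of caddy above 0.08 m and angle between handle's own z axis and vertical below 0.14 rad and contact force between caddy and the fingers above 1 N and contact force between caddy and table below 0.05 N), for 0.2 s.
At the end, for the whole second after the job is handed in: The carrier is held in the air by the fingers alone, its board's underside more than 80 mm above the bench, tilted less than 0.14 rad (8 degrees), moving slower than 30 mm/s and 0.2 rad/s, touching neither bench nor bystanders, with both drums within 7 mm of fully down on their posts (all of step 2 and contact force between caddy and tape_measure below 0.05 N and contact force between caddy and offcut below 0.05 N and contact force between caddy and glue below 0.05 N and linear speed of caddy below 0.03 m/s and angular speed of caddy below 0.2 rad/s); the arm keeps its last pose, push and grip.
It fails at once if the carrier is tipped by more than 0.35 rad (20 degrees) (angle between handle's own z axis and vertical above 0.35 rad).
It fails at once if any bystander on the bench is moved by more than 30 mm (distance of any of thin_drum_center, tape_measure, offcut, glue, tape_roll, hammer, screwdriver from where it was at the start of the episode above 0.03 m).
It also fails if it takes over 54 s, if anything falls off the work surface, if the arm or the gripper's body presses on something with over 40 N, if the wrist force passes 120 N, or if a joint passes its speed limit or range.

## Working session

There is one attempt and no reset: what is moved stays moved. The work goes in short steps, Python scripts to look and compute and a tool call to move; the robot and the scene stay as the last step left them, time stands still between calls to the robot, and variables do not carry over. Pictures are saved under pics/ and viewed, at most 10 in all, crops included, and the job is handed in when it is done.

Besides the shell and the picture viewer there is one more tool, called after "Request:" by a JSON object that holds its "method" and its "body", one argument or row to a line. move_arm: Moves the arm, as the interface text tells. Its arguments: {"type":"object","properties":{"moves":{"type":"array"},"squeeze":{"type":"number"}},"required":["moves"]}

```bash
ls; mkdir -p pics; python3 - <<'E'
from plant import robot, imaging
import cv2
for n in("top","side"):
    c=imaging.read_camera(n); cv2.imwrite(f"pics/{n}0.png",c["color"][:,:,::-1]); print(n,{k:v for k,v in c.items() if k!="color"})
print(robot.observe())
E
```

```text
pics
top {'fx': 463.7543578284815, 'fy': 463.7543578284815, 'cx': 251.35402007750417, 'cy': 178.53189292028736, 'extrinsics': array([[ 1.71248887e-02, -9.99844250e-01, -4.26775853e-03,
         2.14288027e-01],
       [ 9.95113066e-01,  1.66284017e-02,  9.73318168e-02,
        -5.89937552e+02],
       [-9.72456914e-02, -5.91369881e-03,  9.95242837e-01,
        -1.37460295e+03],
       [ 0.00000000e+00,  0.00000000e+00,  0.00000000e+00,
         1.00000000e+00]])}
side {'fx': 434.9802843585222, 'fy': 434.9802843585222, 'cx': 255.63985436902314, 'cy': 193.40319994579983, 'extrinsics': array([[-8.48044101e-01, -5.29425759e-01, -2.30123516e-02,
         5.05172310e+02],
       [ 2.96478086e-01, -5.10001907e-01,  8.07464426e-01,
        -2.44414128e+02],
       [-4.39228810e-01,  6.77942785e-01,  5.89467244e-01,
        -1.32287841e+03],
       [ 0.00000000e+00,  0.00000000e+00,  0.00000000e+00,
         1.00000000e+00]])}
{'clock': 0.1, 'q': array([-7.36534276e+01,  2.83117330e+01,  7.71236357e+01, -7.62827041e-04,
        7.46290797e+01, -5.47288668e+00]), 'joint_vel': array([ 0.15268446, -0.08042209, -0.17998994,  0.07973487,  0.11264486,
       -0.08842851]), 'tau': array([ 2.22591676e-03, -8.80240059e+01, -3.82544982e+01,  7.09098531e-02,
        4.82086977e-02,  7.87103545e-06]), 'tcp_pos': array([ 232.19081108, -579.89453139,  213.39313585]), 'eef_rot': array([[ 9.28358349e-01,  3.71686249e-01, -3.28899990e-04],
       [ 3.71686382e-01, -9.28357731e-01,  1.07575293e-03],
       [ 9.45057235e-05, -1.12093186e-03, -9.99999367e-01]]), 'force': array([ 0.62160924, -0.03104724, -0.23519554]), 'ft_torque': array([-0.02742991, -0.00950245,  0.02003619]), 'grip_force': 0.0, 'grip_width': 91.19614128156651}
```

View pics/top0.png

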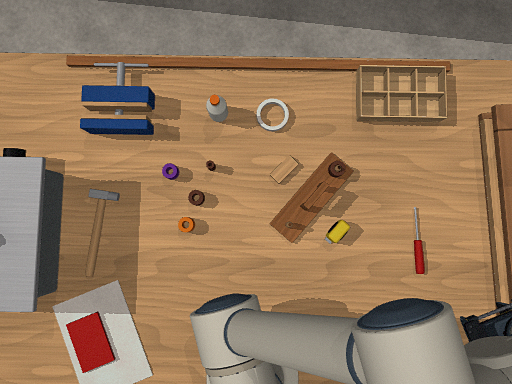

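View pics/side0.png

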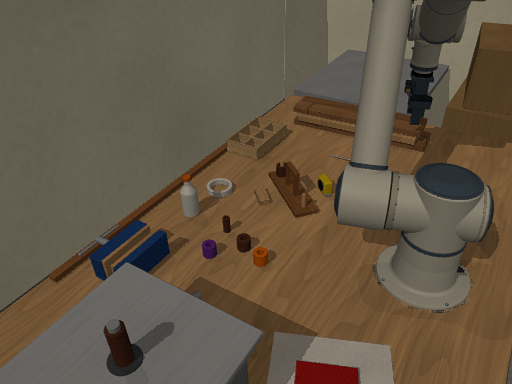

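The top view shows the brown drum at about (197,198), the thin drum at (211,165) and the orange and purple decoys at (187,225) and (171,171). The carrier is centred near (312,198), with its full post at (337,170) and the empty one towards the lower left. I'll enlarge both views.

```bash
python3 - <<'E'
import cv2
a=cv2.imread("pics/top0.png")[145:250,170:360]; cv2.imwrite("pics/topc.png",cv2.resize(a,None,fx=4,fy=4,interpolation=cv2.INTER_CUBIC))
a=cv2.imread("pics/side0.png")[150:270,190:345]; cv2.imwrite("pics/sidec.png",cv2.resize(a,None,fx=5,fy=5,interpolation=cv2.INTER_CUBIC))
E
```

```text
(no output)
```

View pics/topc.png

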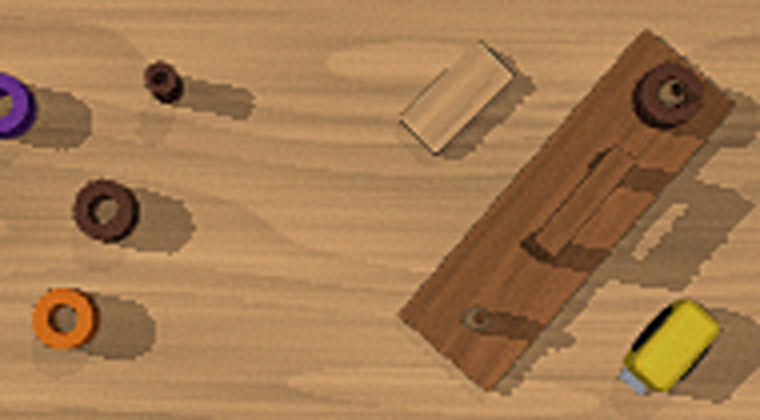

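View pics/sidec.png

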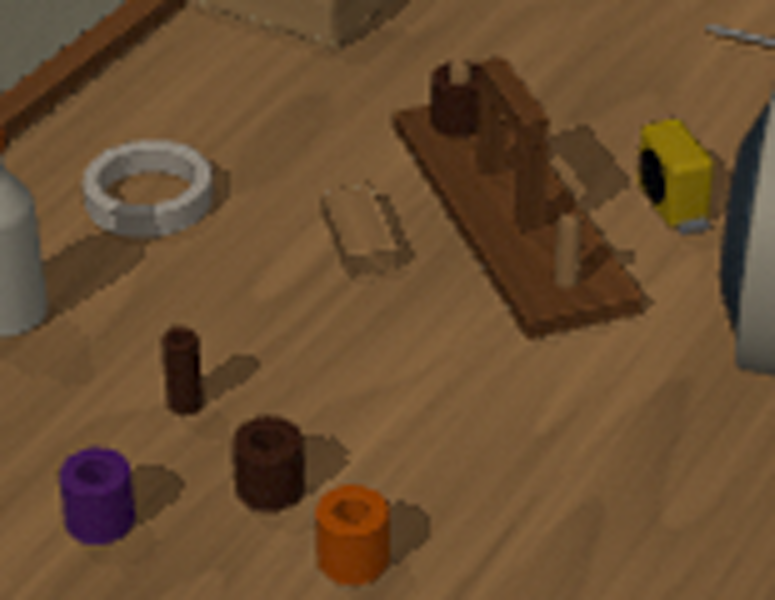

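Both crops read clearly. In the top crop: drum bore (106,210), empty post top (474,317), full post top (675,92). In the side crop: drum top (269,438), empty post top (568,220), full post (459,68), and the board corners. I'll fit the poses from these.

```bash
cat > h.py <<'E'
import numpy as np
from scipy.optimize import least_squares
from plant import imaging
CAM={'top':(463.7544,251.354,178.532,np.array([[1.71248887e-02,-9.99844250e-01,-4.26775853e-03,2.14288027e-01],[9.95113066e-01,1.66284017e-02,9.73318168e-02,-5.89937552e+02],[-9.72456914e-02,-5.91369881e-03,9.95242837e-01,-1.37460295e+03]])),
'side':(434.98028,255.63985,193.4032,np.array([[-8.48044101e-01,-5.29425759e-01,-2.30123516e-02,5.05172310e+02],[2.96478086e-01,-5.10001907e-01,8.07464426e-01,-2.44414128e+02],[-4.39228810e-01,6.77942785e-01,5.89467244e-01,-1.32287841e+03]]))}
def proj(n,P):
    f,cx,cy,E=CAM[n]; c=E@np.append(P,1); return np.array([cx+f*c[0]/-c[2],cy+f*-c[1]/-c[2]])
def crop(n,u,v): return np.array([170+u/4-.375,145+v/4-.375]) if n=='top' else np.array([190+u/5-.4,150+v/5-.4])
def at_z(n,uv,z): return least_squares(lambda p:proj(n,[p[0],p[1],z])-uv,[550,0]).x
E
python3 - <<'E'
from h import *
for nm,z,t,s in [('drum',45,(106,209),(268,438)),('orange',45,(65,319),(352,511)),('thin',60,(160,79),(182,335)),('empty',78,(474,317),(568,219)),('full',78,(676,92),(459,66)),]:
    print(nm,at_z('top',crop('top',*t),z).round(1),at_z('side',crop('side',*s),z).round(1))
pts=[('top',(474,317),(110,0,78)),('top',(676,92),(-110,0,78)),('side',(568,219),(110,0,78)),('side',(459,66),(-110,0,78)),
('top',(400,314),(145,None,18)),('top',(648,30),(-145,None,18)),('side',(395,113),(-145,None,18)),('side',(530,325),(145,None,18)),('side',(648,300),(145,1,18)),('top',(735,102),(-145,1,18))]
for sg in(1,-1):
    def res(p):
        c,s=np.cos(p[2]),np.sin(p[2]);r=[]
        for n,uv,l in pts:
            y=0 if l[1]==0 else 45*sg*(1 if l[1]==None else -1)
            r.append(proj(n,[p[0]+c*l[0]-s*y,p[1]+s*l[0]+c*y,l[2]])-crop(n,*uv))
        return np.ravel(r)
    o=least_squares(res,[560,-130,np.pi-.8 if 0 else 2.3],loss='soft_l1'); print(sg,o.x,np.degrees(o.x[2]),o.cost); print(res(o.x).reshape(-1,2).round(1).tolist())
    x,y,t=o.x; print('post',x+110*np.cos(t),y+110*np.sin(t))
E
```

```text
drum [530.6 173.8] [530.5 178.5]
orange [448.5 201.8] [448.3 208.5]
thin [626.9 134.6] [628.2 134.8]
empty [455.1 -98.6] [452.9 -92.5]
full [ 621.3 -244.7] [ 618.9 -231.3]
1 [ 539.46386351 -165.6813961     2.42047812] 138.68318059517978 192.82261447972758
[[-1.9, -0.6], [-2.2, -0.3], [-0.9, -0.4], [0.2, -1.0], [18.5, 18.9], [20.0, 19.0], [20.3, -4.2], [21.4, -5.0], [-25.8, 5.0], [-23.9, -18.6]]
post 456.8461244624648 -93.05695673300619
-1 [ 537.82445607 -171.69660187    2.43564478] 139.55216636636015 4.9089896032504585
[[0.6, 0.4], [-0.6, -0.1], [0.7, -1.2], [0.9, -1.6], [-1.3, -0.1], [-0.9, -0.4], [0.1, -0.7], [-0.3, -0.8], [-0.6, -1.0], [-0.2, 0.9]]
post 454.114790861193 -100.33350250511364
```

Request:
{"method": "move_arm", "body": {
  "moves": [20,50,0,0,0,0.14,100,40,100,0,0,0,0.28,100,60,150,0,0,0,0.42,100,80,200,0,0,0,0.56,100,100,250,0,0,0,0.69,100]
}}

```text
clock: 0.72
tcp_pos: [332.5, -328.5, 213.8]
eef_rot: [[0.476, 0.88, -0.0], [0.88, -0.476, 0.0], [0.0, -0.0, -1.0]]
force: [0.9, 1.5, 0.8]
grip_width: 91.1
grip_force: 0.0
```

Request:
{"method": "move_arm", "body": {
  "moves": [20,50,0,0,0,0.14,100,40,100,0,0,0,0.28,100,60,150,0,0,0,0.42,100,80,200,0,0,0,0.56,100,100,250,0,0,0,0.69,100]
}}

```text
clock: 1.35
tcp_pos: [432.6, -78.5, 213.9]
eef_rot: [[-0.193, 0.981, 0.0], [0.981, 0.193, -0.0], [-0.0, 0.0, -1.0]]
force: [0.9, -1.2, 0.1]
grip_width: 90.7
grip_force: 0.0
```

Request:
{"method": "move_arm", "body": {
  "moves": [20,51,-20,0,0,0.14,100,40,102,-40,0,0,0.28,100,60,153,-60,0,0,0.42,100,80,205,-80,0,0,0.56,100,98,256,-100,0,0,0.676,100]
}}

```text
clock: 1.98
tcp_pos: [530.7, 177.7, 113.0]
eef_rot: [[-0.765, 0.645, -0.0], [0.645, 0.765, -0.0], [0.0, -0.0, -1.0]]
force: [-0.0, -0.6, -0.2]
grip_width: 91.0
grip_force: 0.0
```

```bash
python3 - <<'E'
from plant import robot, imaging
import cv2,numpy as np
s=robot.observe();print(s['clock'],s['q'].round(1),s['tcp_pos'].round(1),s['eef_rot'].round(3),s['force'].round(1))
a=imaging.read_camera("top")["color"][130:250,150:310,::-1];b=imaging.read_camera("side")["color"][130:250,190:350,::-1]
# 'a' offset (150,130), 'b' offset (190,130), scale 2.5
cv2.imwrite("pics/p1.png",np.vstack([cv2.resize(x,None,fx=2.5,fy=2.5,interpolation=cv2.INTER_CUBIC) for x in (a,b)]))
E
```

```text
1.975 [ 12.4  30.   93.   -0.   57.1 -37.5] [530.7 177.7 113. ] [[-0.765  0.645 -0.   ]
 [ 0.645  0.765 -0.   ]
 [ 0.    -0.    -1.   ]] [-0.  -0.6 -0.2]
```

View pics/p1.png

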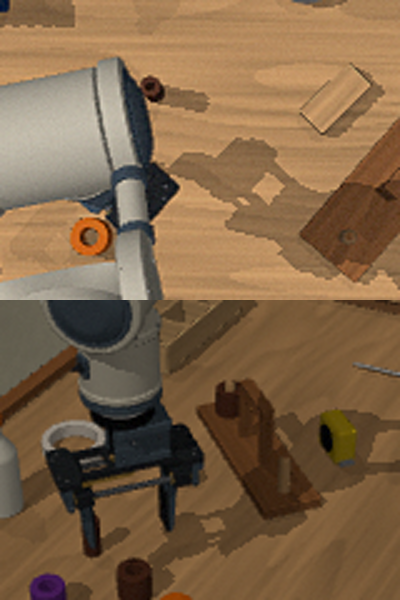

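Both fingers hang clear around the drum. The fingertips sit at about (227,231) and (257,221) in the side view, with the drum below and between them. Descending and gripping.

Request:
{"method": "move_arm", "body": {
  "moves": [0,-1,-30,0,0,0,100,0,-1,-60,0,0,0,100,0,-1,-85,0,0,0,100,0,-1,-98,0,0,0,100,0,-1,-105,0,0,0,100]
}}

```text
clock: 2.7
tcp_pos: [530.2, 174.6, 8.6]
eef_rot: [[-0.762, 0.648, -0.0], [0.648, 0.762, -0.0], [0.0, -0.0, -1.0]]
force: [-0.4, 0.6, 0.9]
grip_width: 91.0
grip_force: 0.0
```

Request:
{"method": "move_arm", "body": {
  "moves": [0,0,0,0,0,0,45,0,0,0,0,0,0,40,0,0,0,0,0,0,30,0,0,0,0,0,0,30,0,0,0,0,0,0,30],
  "squeeze": 15
}}

```text
clock: 3.32
tcp_pos: [530.5, 174.8, 9.1]
eef_rot: [[-0.762, 0.648, 0.0], [0.648, 0.762, 0.0], [-0.0, 0.0, -1.0]]
force: [-0.3, 0.6, 3.8]
grip_width: 45.6
grip_force: 15.0
```

Request:
{"method": "move_arm", "body": {
  "moves": [0,0,30,0,0,0,30,0,0,70,0,0,0,30,0,0,110,0,0,0,30,-10,-40,130,0,0,0,30,-20,-80,130,0,0,0,30]
}}

```text
clock: 3.95
tcp_pos: [510.9, 94.2, 140.5]
eef_rot: [[-0.762, 0.647, 0.003], [0.647, 0.762, 0.0], [-0.002, 0.002, -1.0]]
force: [0.1, -0.2, -0.7]
grip_width: 46.0
grip_force: 15.0
```

Request:
{"method": "move_arm", "body": {
  "moves": [-15,-50,0,0,0,0,30,-29,-100,0,0,0,0,30,-43,-150,-10,0,0,0,30,-56,-195,-30,0,0,0,30,-56,-195,-30,0,0,0,30]
}}

```text
clock: 4.58
tcp_pos: [452.8, -102.4, 108.0]
eef_rot: [[-0.759, 0.651, -0.002], [0.651, 0.759, 0.0], [0.002, -0.001, -1.0]]
force: [0.4, 0.5, -0.5]
grip_width: 46.0
grip_force: 15.0
```

```bash
python3 - <<'E'
from plant import robot, imaging
import cv2,numpy as np
s=robot.observe();print(s['clock'],s['q'].round(1),s['tcp_pos'].round(1),s['grip_width'],s['force'].round(1))
a=imaging.read_camera("top")["color"][150:270,240:370,::-1];b=imaging.read_camera("side")["color"][130:230,260:340,::-1]
a=cv2.resize(a,None,fx=3,fy=3,interpolation=cv2.INTER_CUBIC);b=cv2.resize(b,None,fx=5,fy=5,interpolation=cv2.INTER_CUBIC)
o=np.zeros((500,790,3),np.uint8);o[:360,:390]=a;o[:500,390:]=b
cv2.imwrite("pics/p2.png",o)
E
```

```text
4.575 [-20.1  24.3 106.3  -0.   49.5 -69.5] [ 452.8 -102.4  108. ] 46.001574078699115 [ 0.4  0.5 -0.5]
```

View pics/p2.png

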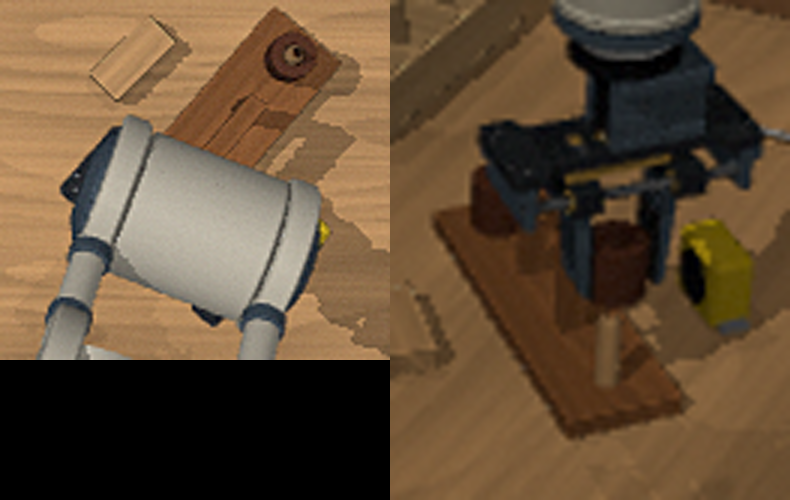

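The side view shows the drum held just above the empty post. The drum is centred at about crop x=618 and the post axis at about 608, so the drum sits about 1.5–2 px right. I'll measure that with edge profiles.

```bash
python3 - <<'E'
from h import *
from plant import robot
a=imaging.read_camera("side")["color"].astype(int)
print(robot.observe()['tcp_pos'])
for v in range(174,208,2): print(v,' '.join('%d/%d'%(p[0],p[2]) for p in a[v,294:316]))
for nm,P in [('drum c',(452.8,-102.4,122)),('drum bot',(452.8,-102.4,99.5)),('post top',(454.1,-100.3,78)),('post base',(454.1,-100.3,18))]: print(nm,proj('side',P).round(2))
for d in [(1,0,0),(0,1,0),(-.76,.65,0),(.65,.76,0)]: print(d,(proj('side',np.array([454,-100,80])+np.array(d)*10)-proj('side',[454,-100,80])).round(2))
E
```

```text
[454.47552996 -99.85553503 109.08842827]
174 18/24 14/20 14/19 29/38 24/35 22/35 121/55 85/36 54/15 51/14 32/3 52/21 49/16 50/16 97/41 35/14 0/3 5/6 8/6 8/12 32/43 28/42
176 25/24 18/23 17/24 31/41 35/44 29/39 22/13 36/13 37/12 34/6 32/8 31/11 31/12 31/10 31/9 34/8 37/10 14/7 8/8 17/19 33/42 29/43
178 24/24 12/22 14/20 34/46 33/44 28/37 22/15 30/5 29/5 34/8 33/11 31/8 27/4 26/8 39/17 32/3 38/12 21/2 12/9 20/28 30/42 49/46
180 28/26 15/22 17/21 31/42 32/43 27/38 27/16 52/18 51/14 47/14 50/16 50/17 50/13 48/12 51/15 48/14 33/8 17/2 12/9 17/25 28/43 75/48
182 34/37 27/37 16/25 33/42 30/43 25/30 21/10 43/11 44/14 44/11 43/17 44/15 44/16 40/10 39/11 35/8 34/8 16/11 8/10 26/32 28/44 96/49
184 49/27 30/36 22/34 30/41 33/43 25/32 20/9 42/10 44/14 44/12 44/16 42/11 43/12 42/15 39/13 34/6 34/12 13/5 12/15 22/32 46/42 88/40
186 66/16 67/15 42/46 30/43 34/44 21/30 25/9 45/14 43/11 45/12 42/9 43/12 41/13 39/14 36/8 33/11 29/9 80/36 36/18 41/51 89/42 92/40
188 64/21 64/17 64/17 54/31 36/43 20/23 27/10 43/11 45/12 44/11 42/14 43/13 42/12 39/13 37/8 29/3 27/7 89/40 93/45 93/42 92/42 90/41
190 63/18 
[... 749 characters left out ...]
3/52 106/50 83/38 85/26 87/26 64/15 64/19 66/21 67/20 79/33 90/41 92/42 91/41
202 82/26 82/23 85/25 86/25 88/26 91/30 89/28 97/45 104/47 111/50 103/47 84/40 58/17 58/17 56/16 63/19 66/19 93/31 95/27 95/36 88/41 95/44
204 85/26 85/26 84/25 86/27 82/22 86/25 79/24 93/42 105/48 110/51 100/45 76/32 63/19 63/17 64/20 88/27 91/28 89/27 91/28 93/28 108/35 91/38
206 82/24 87/29 85/25 81/21 86/27 85/27 83/25 97/45 105/48 109/50 97/44 74/32 81/27 91/28 96/30 92/26 91/30 91/29 85/23 88/27 92/28 96/28
drum c [305.05 181.79]
drum bot [304.77 187.05]
post top [303.91 192.18]
post base [303.21 205.55]
(1, 0, 0) [-2.52 -0.83]
(0, 1, 0) [-1.29  1.44]
(-0.76, 0.65, 0) [1.09 1.57]
(0.65, 0.76, 0) [-2.62  0.55]
```

Request:
{"method": "move_arm", "body": {
  "moves": [-1,2,-10,0,0,0,30,-1,2,-18,0,0,0,30,-1,2,-25,0,0,0,30,-1,2,-31,0,0,0,30,-1,2,-31,0,0,0,30]
}}

```text
clock: 5.35
tcp_pos: [453.5, -98.3, 77.5]
eef_rot: [[-0.762, 0.648, -0.0], [0.648, 0.762, -0.0], [0.0, -0.0, -1.0]]
force: [1.2, -1.1, -2.1]
grip_width: 45.7
grip_force: 15.0
```

Request:
{"method": "move_arm", "body": {
  "moves": [0,0,-8,0,0,0,30,0,0,-16,0,0,0,30,0,0,-24,0,0,0,30,0,0,-30,0,0,0,30,0,0,-30,0,0,0,30]
}}

```text
clock: 5.98
tcp_pos: [453.1, -98.2, 47.2]
eef_rot: [[-0.762, 0.648, -0.001], [0.648, 0.762, 0.0], [0.001, -0.0, -1.0]]
force: [2.3, -1.7, -1.8]
grip_width: 45.6
grip_force: 15.0
```

Request:
{"method": "move_arm", "body": {
  "moves": [1,-1,0,0,0,0,30,1,-1,-8,0,0,0,30,1,-1,-14,0,0,0,30,1,-1,-19,0,0,0,30,1,-1,-20,0,0,0,30]
}}

```text
clock: 6.6
tcp_pos: [454.1, -99.1, 27.5]
eef_rot: [[-0.762, 0.648, -0.001], [0.648, 0.762, 0.0], [0.001, -0.0, -1.0]]
force: [-0.7, -0.7, 2.6]
grip_width: 45.4
grip_force: 15.0
```

Request:
{"method": "move_arm", "body": {
  "moves": [0,0,0,0,0,0,100,0,0,0,0,0,0,100,0,0,0,0,0,0,100,0,0,0,0,0,0,100,0,0,20,0,0,0,100]
}}

```text
clock: 7.22
tcp_pos: [453.6, -99.0, 47.4]
eef_rot: [[-0.762, 0.648, -0.002], [0.648, 0.762, 0.001], [0.002, -0.001, -1.0]]
force: [0.4, -0.0, 0.0]
grip_width: 90.7
grip_force: 0.0
```

Request:
{"method": "move_arm", "body": {
  "moves": [0,0,40,0,0,0,100,0,0,80,0,0,0,100,0,0,120,0,0,0,100,42,-36,120,0,0,0,100,84,-72,120,0,0,0,100]
}}

```text
clock: 7.85
tcp_pos: [539.5, -172.1, 169.0]
eef_rot: [[-0.762, 0.647, 0.002], [0.647, 0.762, -0.001], [-0.002, 0.001, -1.0]]
force: [1.0, 0.4, 0.0]
grip_width: 91.3
grip_force: 0.0
```

```bash
python3 - <<'E'
from plant import robot, imaging
import cv2,numpy as np
imaging.read_camera("top")
s=robot.observe();print(s['clock'],s['tcp_pos'].round(1),s['grip_width'],s['force'].round(1))
b=imaging.read_camera("side")["color"][100:220,240:350,::-1]
cv2.imwrite("pics/p3.png",cv2.resize(b,None,fx=5,fy=5,interpolation=cv2.INTER_CUBIC))
E
```

```text
7.9 [ 544.7 -176.7  168.8] 90.98040862987797 [ 1.4 -5.9 -0.3]
```

View pics/p3.png

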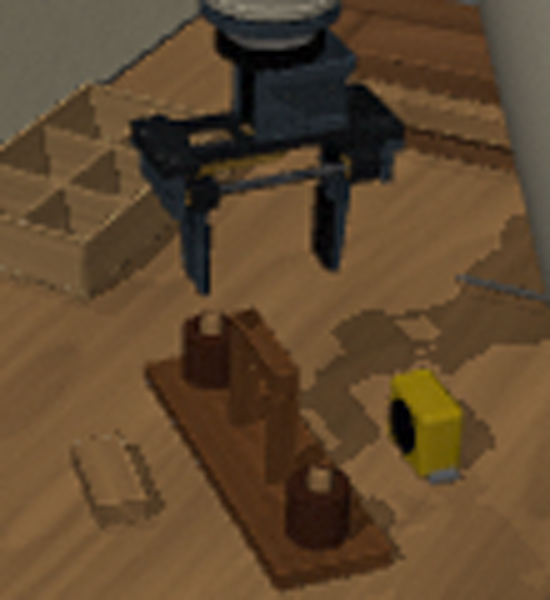

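The drum is fully down at (318,505), with the post top showing and the carrier level. Going down over the grip bar.

Request:
{"method": "move_arm", "body": {
  "moves": [0,0,-25,0,0,0,100,0,0,-45,0,0,0,100,0,0,-65,0,0,0,100,0,0,-78,0,0,0,100,0,0,-82,0,0,0,100]
}}

```text
clock: 8.57
tcp_pos: [537.9, -171.0, 85.4]
eef_rot: [[-0.762, 0.648, -0.001], [0.648, 0.762, 0.0], [0.001, -0.0, -1.0]]
force: [-0.3, 1.3, 0.2]
grip_width: 91.1
grip_force: 0.0
```

Request:
{"method": "move_arm", "body": {
  "moves": [0,0,0,0,0,0,50,0,0,0,0,0,0,30,0,0,0,0,0,0,15,0,0,0,0,0,0,10,0,0,0,0,0,0,5],
  "squeeze": 6
}}

```text
clock: 9.2
tcp_pos: [538.3, -171.2, 86.0]
eef_rot: [[-0.762, 0.648, 0.0], [0.648, 0.762, -0.0], [-0.0, 0.0, -1.0]]
force: [-0.0, -0.5, -0.1]
grip_width: 43.8
grip_force: 0.0
```

Request:
{"method": "move_arm", "body": {
  "moves": [0,0,0,0,0,0,5,0,0,0,0,0,0,5,0,0,0,0,0,0,5],
  "squeeze": 45
}}

```text
clock: 9.57
tcp_pos: [538.3, -171.2, 85.9]
eef_rot: [[-0.762, 0.648, -0.0], [0.648, 0.762, 0.0], [0.0, 0.0, -1.0]]
force: [0.2, 0.2, 1.0]
grip_width: 19.8
grip_force: 45.0
```

Gripped at 19.8 mm. Lifting slowly.

Request:
{"method": "move_arm", "body": {
  "moves": [0,0,5,0,0,0,5,0,0,15,0,0,0,5,0,0,27,0,0,0,5,0,0,39,0,0,0,5,0,0,51,0,0,0,5]
}}

```text
clock: 10.2
tcp_pos: [538.4, -171.3, 138.0]
eef_rot: [[-0.762, 0.648, 0.0], [0.648, 0.762, -0.0], [-0.0, 0.0, -1.0]]
force: [0.1, -0.1, -6.9]
grip_width: 19.6
grip_force: 45.0
```

Request:
{"method": "move_arm", "body": {
  "moves": [0,0,14,0,0,0,5,0,0,28,0,0,0,5,0,0,42,0,0,0,5,0,0,56,0,0,0,5,0,0,66,0,0,0,5]
}}

```text
clock: 10.82
tcp_pos: [538.4, -171.3, 203.9]
eef_rot: [[-0.762, 0.648, 0.0], [0.648, 0.762, -0.0], [-0.0, 0.0, -1.0]]
force: [-0.4, -0.7, -6.4]
grip_width: 19.6
grip_force: 45.0
```

Request:
{"method": "move_arm", "body": {
  "moves": [0,0,8,0,0,0,5,0,0,12,0,0,0,5,0,0,14,0,0,0,5,0,0,14,0,0,0,5,0,0,14,0,0,0,5]
}}

```text
clock: 11.45
tcp_pos: [538.1, -171.2, 216.6]
eef_rot: [[-0.762, 0.648, -0.0], [0.648, 0.762, 0.0], [0.001, -0.0, -1.0]]
force: [-0.2, -0.8, -5.7]
grip_width: 19.9
grip_force: 45.0
```

Request:
{"method": "move_arm", "body": {
  "moves": [0,0,0,0,0,0,5,0,0,0,0,0,0,5,0,0,0,0,0,0,5,0,0,0,0,0,0,5,0,0,0,0,0,0,5]
}}

```text
clock: 12.08
tcp_pos: [538.3, -171.2, 216.9]
eef_rot: [[-0.762, 0.648, -0.0], [0.648, 0.762, 0.0], [0.0, -0.0, -1.0]]
force: [0.2, -0.2, -6.6]
grip_width: 19.8
grip_force: 45.0
```

```bash
python3 - <<'E'
from plant import robot, imaging
import cv2
b=imaging.read_camera("side")["color"][70:220,240:350,::-1]
s=robot.observe();print(s['clock'],s['tcp_pos'].round(1),s['grip_width'],s['force'].round(1),s['ft_torque'].round(2),s['joint_vel'].round(2))
cv2.imwrite("pics/p4.png",cv2.resize(b,None,fx=4,fy=4,interpolation=cv2.INTER_CUBIC))
E
```

```text
12.125 [ 538.3 -171.3  216.9] 20.197108181969845 [ 0.3  0.1 -6.7] [ 0.06 -0.09  0.02] [ 0.06 -0.07  0.   -0.06 -0.03 -0.02]
```

View pics/p4.png

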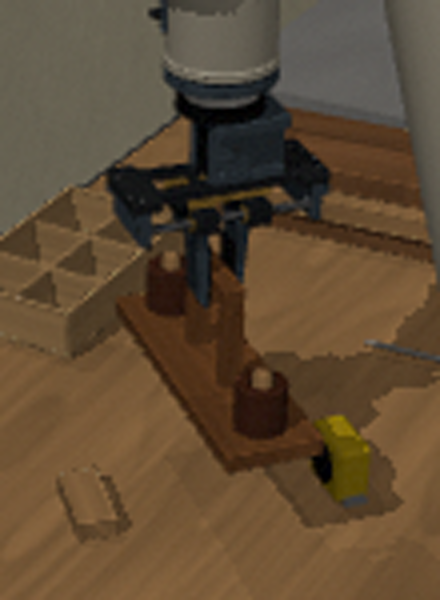

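The carrier hangs level about 130 mm up. Both drums are down, at (167,283) and (262,400), and the bystanders haven't moved.

```bash
python3 -c "
from plant import robot
print(robot.hand_in())"
```

```text
the job is handed in; nothing more can be done
None
```

The drum is fully down on the empty post and released, and I've handed the job in with the carrier held level by its grip bar, about 130 mm above the bench; the hand-in gave no verdict.

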